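# Snap the lantern's hook onto the organiser rail

## Robot

A 6-joint arm with a two-finger parallel gripper is mounted at the origin on the work surface. World frame = base frame: x ahead of the robot, y to its left, z up, the work surface at z = 0. Lengths are in mm, angles in rad, forces in N, time in s.
With the tool pointing down it reaches from about 350 to 775 mm from the base axis. Payload 7.3 kg.
Tool frame: the origin (TCP) lies at the very end of the fingers, on their centre line; the grasp point (between the pads) lies 19 mm behind it (bot.grip_point_offset is the distance from the TCP to the grasp point, in mm); z points along the fingers, y is the line along which they close (so a half turn about z gives the same grasp; the last joint's range is limited). The gripper opens to 92 mm and grips with 3 to 60 N. Pads are 19 mm wide; open, the fingers measure 130 mm over their backs; the gripper's body (75 mm by 190 mm) begins 47 mm behind the grasp point.
Start: joints at [1.055, 0.342, 1.524, -0, 1.275, -0.146], TCP at [189.738, 489.538, 196.741] pointing down, gripper open.
Joint ranges: [-2.53, 2.53], [-0.77, 2.02], [0.04, 2.7], [-1, 4.14], [0.28, 2.66], [-3.11, 3.11]. Speed limits (rad/s): [2.57, 2.57, 3.14, 3.14, 3.14, 3.14].

## Interface

Orientations are given as [roll, pitch, yaw] about the fixed x, y, z axes, in that order (R = Rz(yaw) Ry(pitch) Rx(roll)).
In Python, from plant import bot gives the robot as it stands. The module is installed in compiled form; this text tells all that it offers.
- The arm moves only by the shell command python3 -m jog 'ROWS' [OPENING]. ROWS is JSON, a list of rows, each a list of 6 numbers: the shift along the tool's x, y, z in mm, then the turn, a rotation vector about the tool's x, y, z in rad. In form: [[dx, dy, dz, rx, ry, rz], ...]. A call has 1 to 12 rows; each row shifts and turns the commanded pose from where the row before left it, along the tool's axes as they then stand; what a row does not reach is not made up. A row lasts 1/10 s, in which the tool goes at most 50 mm and 8.59 degrees, less where a joint would pass 70% of its speed; a pose out of reach is approached as far as the arm can. A call with a gripper value outside its range is refused whole. OPENING is the opening in per cent of the stroke, from 0 (shut) to 100 (fully open), set as the call begins (- or left out, the last holds). The fingers move at their own pace and stop on an object; the grip force is fixed at half the most. Time passes only in rows, so rows that do not move let the fingers close. It gives the time, the measured TCP pose, the force, the opening and the grip force at its end, in the units of the state.
- bot.get_obs(): the state, without advancing time (a new reading comes with each control period).
- bot.capture(name): name is "side" or "top" or "wrist"; returns the picture (480x640x3 uint8, red, green, blue); there is no depth.
- bot.camera_model(name): a dict with "fx", "fy", "cx", "cy" (pixels), "position" and "orientation" of the camera in the world; the wrist camera has in their place "T_tool_cam" (4x4, takes a point from camera to tool coordinates, whose origin is the TCP and whose axes are the flange's). Camera axes: x right, y down, z forward; pixel columns grow to the right and rows downward; lengths in mm; the calibration is good to about 2 mm. A picture is of the moment at which its call begins: read the wrist's pose just before it. camera_model takes no time and is no camera call.
- bot.close_job(): hands the job in; it is judged then, once.
Trained networks look in the newest picture that a camera, given by its name, has taken for a name from the list of things; names that differ only in an ending like _2 or _b are one class to them, and where a whole thing is asked for, a point or a joint stands for the part that bears it (a point fixed in the world has none). Each returns a list of dicts, best first, with "p" (0 to 1); they miss things now and then, are a little off and sometimes report something else, mostly with a low value. They report only what shows in the picture. A call takes as long as a camera call. They do not tell look-alikes from the thing itself.
- bot.outline_of(target, camera): "mask" (480x640 bool, what is visible of it) and "pixel" ([column, row] in pixels, amid what is visible of it).
The state is a dict: "time": time; "joint_positions": joint angles; "dq": joint speeds; "tau": joint torques, N m; "tool_pos": TCP position; "tcp_rot": TCP orientation; "contact_force": force on the tool from outside, world axes, zero at the start; "moment": the same for the moment, N m; "grip_width": finger opening in mm; "finger_force": force on a finger pad.
Only numpy, scipy, OpenCV 4.12 (cv2) and the standard library are available. Lean on these libraries where they do the work, as an engineer would, in place of code of your own. Each camera call takes 0.05 s, during which the arm holds its last target. There are 200 camera calls.

## Task

Hang the little lantern on the steel rail of the desk organiser by its snap hook: bring the rail in under the tip of the hook, then push the hook down gently until the sprung gate gives way and flicks shut behind the rail, and only then let go. Leave the lantern hanging freely from the rail, upright and still, without forcing the rail, and do not disturb the other things on the desk.

Things in the scene. Friction and masses are not known exactly. Their poses are not given: they have to be found in the camera images.
- lantern: Upright lantern, 0.13-0.22 kg, 176 mm high with the snap hook on top. Origin: centre of its underside, z up, +x the side of the hook's tip. Round body 54 mm across, z 0-62 mm. Black flat hook, 14 mm thick (along y): stem at x -17 to -9 rises from body to grip block; tip arm at x +13.5 to +19 comes down from the block and ends at z 110.
- grip (a point): Middle of the hook's solid grip block (lantern x +1, y 0, z 162 mm; axes as lantern). Block: 36 mm along x, 14 mm along y, z 141.5-176 mm: pinch it from above across y.
- hook_gap (a point): Middle of the 48 mm high gap between the body's top (lantern z 62) and the tip's end (z 110): lantern x 0, z 86 mm. The gap is open to +x: a rail lying along y comes in here sideways, then the hook is lowered onto it.
- hook_seat (a point): Where the rail's centre lies when the hook hangs: lantern x 0, z 137.5 mm, in the throat between gate and block. The throat is 18 mm wide (stem face x -9) and its rigid ceiling, the block's underside, is at z 141.5. Axes as lantern.
- gate (a joint): Sprung gate, a 20 mm steel bar closing the hook's mouth, hinged at the tip (lantern x +11.5, z 113 mm), free end at the stem; swings only up into the throat. 0 shut, 1.6 rad open. A rail pushed up on it moves it at about 3-6 N, 10 N at most; once the rail is 19-23 mm above the hinge the gate flicks shut under it and the push drops. 2-6 mm further the rail meets the ceiling.
- organiser: White desk organiser, fixed, 120 deep (x) x 280 wide (y) x 110 mm high, pens in it to 150 mm. Origin: centre of underside; front faces its -x. Drawer in the +y half. Before the -y half two posts carry forward arms holding a level round steel rail, 8 mm diameter, along y, axis at x -115 mm, free from y -131 to +11, clear below and above. Do not load it with over 16 N.
- rail_mid (a point): Point fixed to the organiser (organiser x -115, y -60, z 180 mm; same axes): mid-length of the rail at its AVERAGE height. The rail's posts slide in sockets and were set by hand: the rail's real axis is up to 16 mm higher or lower, and this is not reported; find it by feel. The rail is rigid.
- tumbler: Stainless steel tumbler, 72 mm across, 100 mm high, standing; bystander. Origin: centre of its underside.
- jar: Glass marble jar with a dark stopper, 76 mm across, 110 mm high, standing; bystander. Origin: centre of its underside.
- highlighter0: Yellow highlighter lying along its x, 115 x 19 x 14 mm; bystander. Origin: under its middle.
- highlighter1: A second such highlighter; bystander.
- case: Flat red plastic protractor case, 90 x 150 x 14 mm, lying; bystander. Origin: centre of its underside.
- eraser: White eraser block 50 x 22 x 13 mm; bystander. Origin: centre of its underside.
Mind the look-alikes: they are no part of the job. There is more than one size of the lantern; the job needs the middle-sized.

How it is judged:
By the outcome, as a careful person would: the job done as asked, in the order asked, and still so for the second after the job is handed in, with the robot touching nothing.
It also fails if it takes over 61 s, if anything falls off the work surface, if the arm or the gripper's body presses on something with over 40 N, if the wrist force passes 120 N, or if a joint passes its speed limit or range.

## Working session

There is one attempt and no reset: what is moved stays moved. The work goes in short steps, Python scripts to look and compute and a shell command to move; the robot and the scene stay as the last step left them, time stands still between calls to the robot, and variables do not carry over. Pictures are saved under pics/ and viewed, at most 11 in all, crops included, and the job is handed in when it is done.

```bash
mkdir -p pics
cat > h.py <<'E'
import numpy as np, cv2
from plant import bot
from scipy.spatial.transform import Rotation as R
def cam(n,obs=None):
    m=bot.camera_model(n); K=np.array([[m["fx"],0,m["cx"]],[0,m["fy"],m["cy"]],[0,0,1]])
    if "T_tool_cam" in m:
        o=obs or bot.get_obs(); T=np.eye(4); T[:3,:3]=R.from_euler("xyz",o["tcp_rot"]).as_matrix(); T[:3,3]=o["tool_pos"]
        T=T@np.array(m["T_tool_cam"]); return K,T[:3,:3],T[:3,3]
    q=np.array(m["orientation"])
    Rm=q if q.shape==(3,3) else R.from_euler("xyz",q).as_matrix()
    return K,Rm,np.array(m["position"])
def ray(c,px):
    K,Rm,p=c; d=Rm@np.linalg.inv(K)@np.array([px[0],px[1],1.]); return p,d
def atz(c,px,z):
    p,d=ray(c,px); return p+d*(z-p[2])/d[2]
def proj(c,X):
    K,Rm,p=c; q=(np.atleast_2d(X)-p)@Rm@K.T; return q[:,:2]/q[:,2:]
def save(n,im): cv2.imwrite("pics/"+n+".png",im[:,:,::-1])
E
python3 - <<'E'
from h import *
for n in("side","top"):
    print(n,bot.camera_model(n)); save(n+"0",bot.capture(n))
    for t in("lantern","grip","organiser","tumbler","jar"):
        for d in bot.outline_of(t,n):
            ys,xs=np.nonzero(d["mask"]); print(t,round(d["p"],2),np.round(d["pixel"]),xs.min(),xs.max(),ys.min(),ys.max())
print(bot.get_obs())
E
```

```text
side {'fx': 587.2546732780162, 'fy': 587.2546732780162, 'cx': 329.8207274979514, 'cy': 245.74589161716142, 'position': array([318.92346227, 808.43371232, 975.13654835]), 'orientation': array([-2.37978207, -0.00570337, -2.87317189])}
lantern 0.64 [338. 387.] 323 354 351 421
lantern 0.6 [298. 359.] 291 310 328 377
grip 0.94 [413. 389.] 386 430 325 428
grip 0.79 [300. 359.] 291 310 328 377
grip 0.69 [337. 392.] 323 353 351 421
grip 0.38 [402. 161.] 389 418 140 187
organiser 0.8 [278. 244.] 222 355 165 315
tumbler 0.87 [401. 162.] 389 418 141 187
tumbler 0.26 [280. 243.] 221 356 164 317
jar 0.97 [251. 345.] 228 270 315 374
top {'fx': 484.86450364816545, 'fy': 484.86450364816545, 'cx': 322.2593124306328, 'cy': 233.34211141849684, 'position': array([ 261.86943143,   31.88973929, 1216.94396545]), 'orientation': array([-2.93426760e+00,  1.18856789e-04, -1.65652338e+00])}
lantern 0.57 [218. 321.] 189 238 304 335
lantern 0.55 [203. 270.] 188 221 255 283
lantern 0.55 [228. 237.] 221 240 226 242
grip 0.77 [220. 320.] 188 238 304 335
grip 0.73 [208. 272.] 189 220 256 284
grip 0.63 [230. 232.] 220
[... 151 characters left out ...]
4.] 209 244 177 214
{'time': 0.6, 'joint_positions': array([ 1.05500333e+00,  3.41946223e-01,  1.52409235e+00, -1.28508633e-05,
        1.27537432e+00, -1.46001003e-01]), 'dq': array([ 0.00113404, -0.00041409, -0.00021093,  0.00048618,  0.00020151,
        0.00046617]), 'tau': array([-2.68675958e-04, -4.30933142e+01, -2.44395912e+01,  7.17950519e-02,
        4.84160520e-02,  2.51407066e-06]), 'tool_pos': array([189.74755954, 489.54850074, 196.77111907]), 'tcp_rot': array([3.14141660e+00, 3.83158948e-05, 2.77180440e+00]), 'contact_force': array([0.64120263, 0.0800417 , 1.12193671]), 'moment': array([ 0.01889237, -0.04286046,  0.00701314]), 'finger_force': 0.0, 'grip_width': 91.54625052814875}
```

View pics/side0.png

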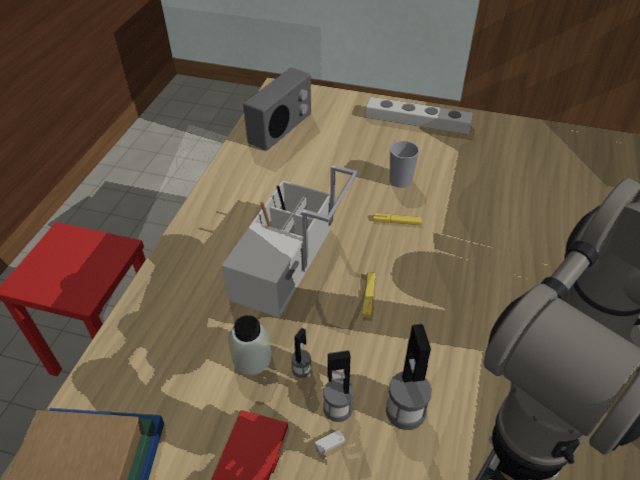

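View pics/top0.png

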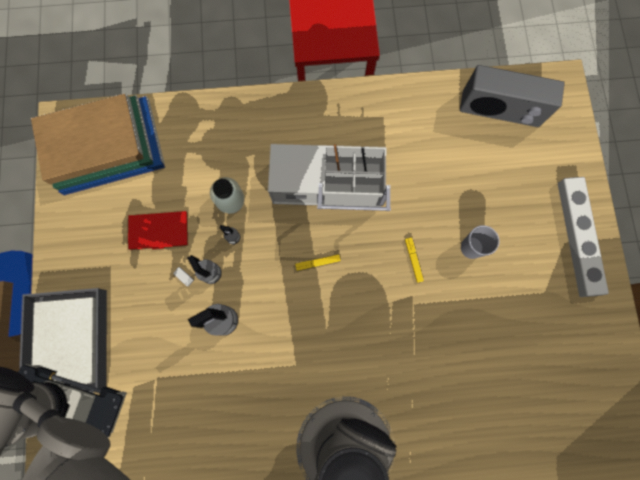

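The middle lantern is at side (338,387) and top (205,270). The organiser's rail is at side (330,195) and top (355,208). Next I fit models to the masks.

```bash
cat >> h.py <<'E'
from scipy.optimize import differential_evolution
def box(x0,x1,y0,y1,z0,z1): return np.array([[x,y,z] for x in(x0,x1) for y in(y0,y1) for z in(z0,z1)],float)
a=np.linspace(0,2*np.pi,24)
LAN=[np.array([[27*np.cos(t),27*np.sin(t),z] for t in a for z in(0,62)]),box(-17,-9,-7,7,60,142),box(13.5,19,-7,7,110,142),box(-17,19,-7,7,141.5,176)]
ORG=[box(-60,60,-140,140,0,110)]
def rend(c,parts,p,s=1):
    m=np.zeros((480,640),np.uint8); r=R.from_euler("z",p[2]).as_matrix()
    for q in parts:
        u=proj(c,s*q@r.T+[p[0],p[1],0]); cv2.fillConvexPoly(m,cv2.convexHull(np.round(u*16).astype(np.int32)),1,shift=4)
    return m.astype(bool)
def fit(views,parts,b,s=1):
    f=lambda p:-sum((lambda r:(r&m).sum()/max(1,(r|m).sum()))(rend(c,parts,p,s)) for c,m in views)/len(views)
    return differential_evolution(f,b,seed=0,maxiter=60,popsize=12,tol=1e-6)
E
python3 - <<'E'
from h import *
S,T=cam("side"),cam("top")
i1,i2=bot.capture("side"),bot.capture("top")
near=lambda t,n,px:min(bot.outline_of(t,n),key=lambda d:np.hypot(*(np.array(d["pixel"])-px)))["mask"]
l=[(S,near("lantern","side",(338,388))),(T,near("lantern","top",(205,270)))]
x0=atz(T,(213,270),30); print(x0)
for s in(.75,1,1.3):
    r=fit(l,LAN,[(x0[0]-60,x0[0]+60),(x0[1]-60,x0[1]+60),(-3.15,3.15)],s); print(s,r.x,r.fun)
    if s==1: pl=r.x
o=[(S,near("organiser","side",(278,244))),(T,near("organiser","top",(327,178)))]
x0=atz(T,(327,178),60)
r=fit(o,ORG,[(x0[0]-80,x0[0]+80),(x0[1]-80,x0[1]+80),(-.8,.8)]); po=r.x; print(po,r.fun)
ims=[]
for c,im in((S,i1),(T,i2)):
    im=im.copy()
    for parts,p in((LAN,pl),(ORG,po)):
        cs,_=cv2.findContours(rend(c,parts,p).astype(np.uint8),0,1); cv2.drawContours(im,cs,-1,(0,255,0),1)
    rr=R.from_euler("z",po[2]).as_matrix()
    for z in(164,180,196):
        u=proj(c,np.array([[-115,-131,z],[-115,11,z]])@rr.T+[po[0],po[1],0]); cv2.line(im,*[tuple(int(v) for v in k) for k in u],(255,0,0),1)
    ims.append(im)
A=cv2.resize(ims[0][140:440,210:440],(460,600)); B=cv2.resize(ims[1][130:300,180:400],(340,263)); 
C=np.zeros((600,800,3),np.uint8); C[:,:460]=A; C[:263,460:]=B; C[300:560,460:]=cv2.resize(ims[1][245:295,175:240],(340,260)); save("fit",C)
E
```

```text
[441.7729837  286.61009546  30.        ]
0.75 [439.00982614 298.36032108   2.94860451] -0.6426411208915448
1 [439.23667837 297.26678299   0.58309162] -0.8719767426964637
1.3 [442.1376864  290.42922437   1.454664  ] -0.5350614134345903
[ 6.49713881e+02 -1.28281131e+01 -1.16831725e-01] -0.9364547556537819
```

View pics/fit.png

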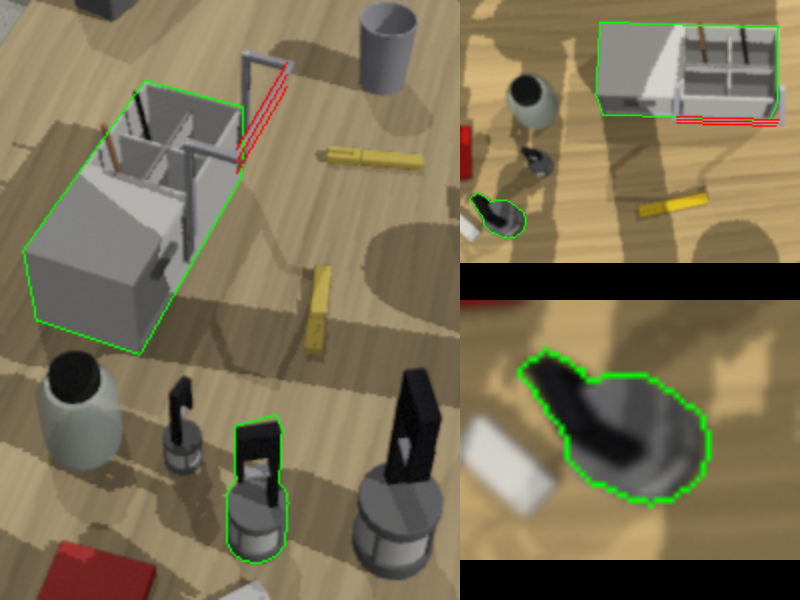

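Run:
```python
from h import *
np.set_printoptions(precision=3,suppress=True)
S,T=cam("side"),cam("top")
bot.capture("side");bot.capture("top")
near=lambda t,n,px:min(bot.outline_of(t,n),key=lambda d:np.hypot(*(np.array(d["pixel"])-px)))["mask"]
def sc(views,x0):
  for s in(.7,.75,.8,1.25,1.3,1.35):
    r=fit(views,LAN,[(x0[0]-60,x0[0]+60),(x0[1]-60,x0[1]+60),(-3.15,3.15)],s); print(s,r.x,r.fun)
sc([(S,near("grip","side",(410,389))),(T,near("grip","top",(218,320)))],atz(T,(225,318),30))
sc([(S,near("lantern","side",(298,359))),(T,near("lantern","top",(229,235)))],atz(T,(232,236),30))
l=[(S,near("lantern","side",(338,388))),(T,near("lantern","top",(205,270)))]
for b in((0,1.5),(-2.8,-1.8),(1.5,3.2)):
  r=fit(l,LAN,[(420,460),(280,310),b]);print(b,r.x,r.fun)
print(bot.camera_model("wrist"))
```

```text
0.7 [316.774 288.625   2.587] -0.2950062233043098
0.75 [312.77  286.331   0.373] -0.3384038940836024
0.8 [318.624 286.099   2.639] -0.3871058662161484
1.25 [319.755 272.416   2.015] -0.9126219710939683
1.3 [319.59  271.639   1.993] -0.9689659233668342
1.35 [320.16  272.115   1.943] -0.9427215243368265
0.7 [526.233 237.585  -1.7  ] -0.8256680731364275
0.75 [526.159 237.749   1.445] -0.7301683256643816
0.8 [527.15  237.363   2.301] -0.6527702927517351
1.25 [526.608 220.749   1.915] -0.2762088358070501
1.3 [517.851 220.379   1.911] -0.25473466239844483
1.35 [513.469 222.318  -1.25 ] -0.23534324447509816
(0, 1.5) [439.266 297.262   0.579] -0.9148554876496053
(-2.8, -1.8) [439.669 298.737  -2.667] -0.9065784833006884
(1.5, 3.2) [439.973 298.729   3.163] -0.887906870923707
{'fx': 369.57513607870817, 'fy': 369.57513607870817, 'cx': 321.1318451107474, 'cy': 243.54092245607254, 'T_tool_cam': array([[  -0.   ,   -0.954,   -0.301,   82.176],
       [   1.   ,   -0.   ,    0.   ,   -0.261],
       [  -0.   ,   -0.301,    0.954, -188.208],
       [   0.   ,    0.   ,    0.   ,    1.   ]])}
```

```bash
python3 -m jog '[[0,0,-14,0,0,-0.136],[0,0,-14,0,0,-0.136],[0,0,-14,0,0,-0.136],[0,0,-14,0,0,-0.136],[0,0,-14,0,0,-0.136],[0,0,-14,0,0,-0.136],[0,0,-14,0,0,-0.136],[-13,-37,0,0,0,0],[-13,-37,0,0,0,0],[-13,-37,0,0,0,0],[-13,-37,0,0,0,0],[-13,-37,0,0,0,0]]' 50
python3 -m jog '[[-13,-37,0,0,0,0],[-13,-37,0,0,0,0],[-12,-38,0,0,0,0],[0,0,0,0,0,0],[0,0,0,0,0,0],[0,0,0,0,0,0]]'
python3 - <<'E'
from h import *
o=bot.get_obs(); print(o["tool_pos"],o["tcp_rot"],o["joint_positions"],o["contact_force"])
c=cam("wrist",o); im=bot.capture("wrist"); L=bot.outline_of("lantern","wrist")
for d in L:print(d["p"],d["pixel"])
im=im.copy()
for p,col in(((439.3,297.3,.58),(0,255,0)),((439.7,298.7,.58+np.pi),(255,0,0))):
    for q in LAN:
        r=R.from_euler("z",p[2]).as_matrix(); u=proj(c,q@r.T+[p[0],p[1],0]); cv2.polylines(im,[cv2.convexHull(u.astype(np.int32))],True,col,1)
save("w1",im)
E
```

```text
time: 2.5
tool_pos: [346.8, 369.7, 294.9]
tcp_rot: [3.141, 0.0, -2.559]
contact_force: [0.7, 1.1, -0.6]
grip_width: 46.2
finger_force: 0.0
time: 3.1
tool_pos: [438.4, 298.6, 294.7]
tcp_rot: [3.141, -0.0, -2.559]
contact_force: [-0.5, 0.4, 0.0]
grip_width: 45.5
finger_force: 0.0
[438.41119325 298.61573397 294.74434329] [ 3.14110888e+00 -1.14507279e-04 -2.55880869e+00] [ 4.53110078e-01  2.96586718e-01  1.32091924e+00  4.65407583e-04
  1.52426280e+00 -1.70049187e+00] [-0.49283318  0.44937786  0.04192655]
0.89 [371.3, 87.1]
0.81 [319.1, 202.3]
0.57 [238.3, 234.6]
```

View pics/w1.png

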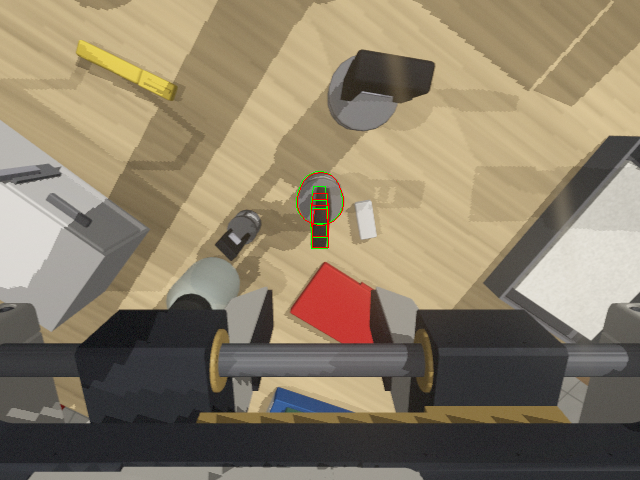

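Run:
```python
from h import *
im=bot.capture("wrist"); side=bot.capture("side")
A=cv2.resize(im[165:255,285:375],(400,400),interpolation=cv2.INTER_CUBIC)
B=cv2.resize(side[345:425,300:380],(400,400),interpolation=cv2.INTER_CUBIC)
save("cr",np.hstack([A,B]))
for n,I in(("wrist",im),("side",side)):
  c=cam(n)
  for y in(.58,.58-np.pi):
    hook=rend(c,LAN[1:],(439.3,297.9,y)); blk=(I.max(2)<60)&rend(c,LAN,(439.3,297.9,y))
    print(n,y,(hook&blk).sum()/(hook|blk).sum())
```

```text
wrist 0.58 0.049760765550239235
wrist -2.561592653589793 0.05362776025236593
side 0.58 0.6794554455445545
side -2.561592653589793 0.5091116173120729
```

View pics/cr.png

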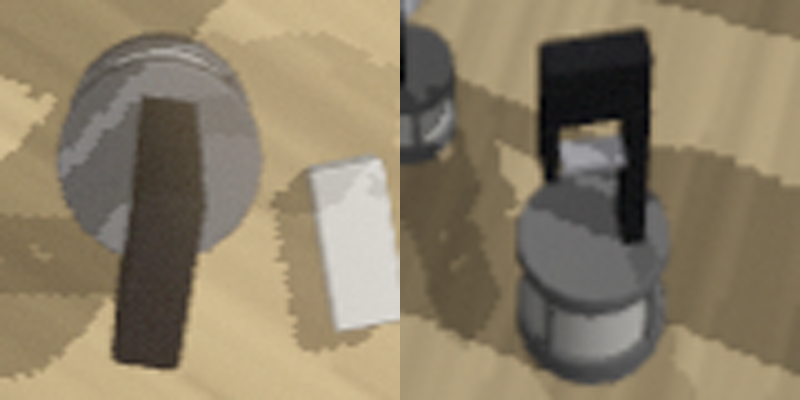

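Side view: the right arm reaches the body (stem) and the left one ends short with the grey gate beside it, so the tip is at +x with yaw about 0.58. I'll refine with the wrist mask.

Run:
```python
from h import *
np.set_printoptions(precision=3,suppress=True)
o=bot.get_obs();c=cam("wrist",o);bot.capture("wrist");im=bot.capture("wrist")
m=min(bot.outline_of("lantern","wrist"),key=lambda d:abs(d["pixel"][0]-319)+abs(d["pixel"][1]-202))["mask"]
r=fit([(c,m)],LAN,[(425,455),(283,313),(.2,1.)]);print(r.x,r.fun)
I=im.astype(int); k=((I[:,:,0]-I[:,:,2]<25)&(I.max(2)<90)); k[:, :300]=0;k[:,345:]=0;k[:180]=0;k[255:]=0
k=k&rend(c,[LAN[1],LAN[3]],(439.3,297.5,.58),1.03)|False
H=LAN[1:]
n,l,st,_=cv2.connectedComponentsWithStats(k.astype(np.uint8)); j=1+np.argmax(st[1:,4]); k=l==j; print(st[j])
r=fit([(c,m),(c,cv2.morphologyEx(((I.max(2)<90)&m).astype(np.uint8),cv2.MORPH_OPEN,np.ones((3,3))).astype(bool))],LAN,[(425,455),(283,313),(.2,1.)])
f=lambda p:-(rend(c,LAN,p)&m).sum()/(rend(c,LAN,p)|m).sum()-(lambda q:(q&D).sum()/(q|D).sum())(rend(c,H,p))
g=I.max(2); 
for th in(70,85,100):
    D=(g<th)&m; D=cv2.morphologyEx(D.astype(np.uint8),cv2.MORPH_OPEN,np.ones((3,3))).astype(bool)
    q=differential_evolution(f,[(425,455),(283,313),(.2,1.)],seed=0,maxiter=60); print(th,D.sum(),q.x,q.fun)
print(o["tool_pos"])
```

```text
[438.118 298.397   0.47 ] -0.9373171750940242
[311 187  18  61 786]
70 441 [437.498 297.944   0.501] -1.3593782407719996
85 846 [438.493 297.962   0.489] -1.7479381468145514
100 955 [438.597 298.439   0.48 ] -1.8162141498570568
[438.348 298.854 294.957]
```

```bash
python3 -m jog '[[-1,0,30,0,0,0.097],[0,0,40,0,0,0],[0,0,40,0,0,0],[0,0,20,0,0,0],[0,0,10,0,0,0],[0,0,5,0,0,0],[0,0,0,0,0,0]]'
python3 -m jog '[[0,0,0,0,0,0],[0,0,0,0,0,0],[0,0,0,0,0,0],[0,0,0,0,0,0],[0,0,0,0,0,0],[0,0,0,0,0,0]]' 0
```

```text
time: 4.15
tool_pos: [440.2, 298.9, 150.2]
tcp_rot: [3.142, 0.001, -2.656]
contact_force: [-0.0, -0.0, -0.0]
grip_width: 45.5
finger_force: 0.0
time: 4.75
tool_pos: [439.9, 298.7, 149.8]
tcp_rot: [3.142, 0.0, -2.656]
contact_force: [0.0, -1.2, -0.4]
grip_width: 3.1
finger_force: 0.0
```

Run:
```python
from h import *
print(bot.get_obs()["grip_width"])
w=bot.capture("wrist"); s=bot.capture("side")
save("miss",np.hstack([w[::1,120:520],cv2.resize(s[300:460,250:384],(400,480))]))
```

```text
3.062351456540182
```

View pics/miss.png

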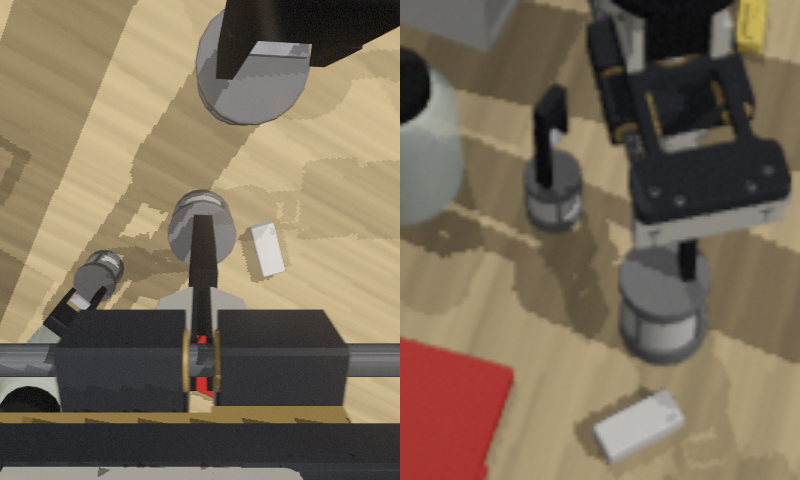

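```bash
python3 -m jog '[[0,0,0,0,0,0],[0,0,0,0,0,0]]'
python3 - <<'E'
from h import *
o=bot.get_obs(); c=cam("wrist",o); print(o["grip_width"],o["finger_force"],o["contact_force"])
w=bot.capture("wrist").copy()
for q in LAN:
    r=R.from_euler("z",.485).as_matrix(); u=proj(c,q@r.T+[438.5,298.3,0]); cv2.polylines(w,[cv2.convexHull(u.astype(np.int32))],True,(0,255,0),1)
save("miss2",cv2.resize(w[170:420,260:390],(416,600)[::1]) if 0 else cv2.resize(w[190:390,240:400],(480,600),interpolation=2))
E
```

```text
time: 5.05
tool_pos: [439.9, 298.6, 149.7]
tcp_rot: [3.142, -0.0, -2.656]
contact_force: [-0.1, -0.6, 0.3]
grip_width: 0.3
finger_force: 0.0
0.32935104355516587 0.0 [-0.13213792 -0.57851682  0.30547778]
```

View pics/miss2.png

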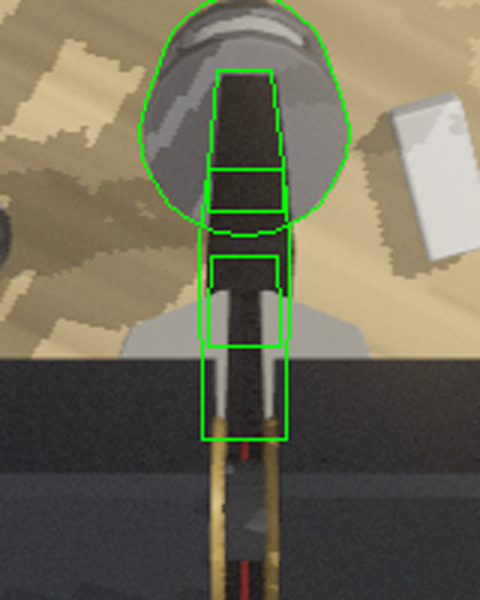

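```bash
python3 -c "
from plant import bot; print(bot.grip_point_offset)"
python3 -m jog '[[0,0,0,0,0,0],[0,0,0,0,0,0],[0,0,0,0,0,0],[0,0,0,0,0,0],[0,0,4,0,0,0],[0,0,4,0,0,0],[0,0,4,0,0,0],[0,0,0,0,0,0]]' 50
python3 -m jog '[[0,0,0,0,0,0],[0,0,0,0,0,0],[0,0,0,0,0,0],[0,0,0,0,0,0],[0,0,0,0,0,0],[0,0,0,0,0,0],[0,0,0,0,0,0]]' 0
```

```text
18.8
time: 5.9
tool_pos: [439.5, 298.4, 136.9]
tcp_rot: [3.142, -0.001, -2.656]
contact_force: [-0.8, -0.1, -0.2]
grip_width: 45.9
finger_force: 0.0
time: 6.6
tool_pos: [440.0, 298.7, 137.9]
tcp_rot: [-3.142, 0.0, -2.656]
contact_force: [0.8, -1.1, 1.2]
grip_width: 13.4
finger_force: 29.8
```

The fingers actually end about 30 mm short of the reported TCP: the first close was above the block and this one catches it. I'll regrip deeper.

```bash
python3 -m jog '[[0,0,0,0,0,0],[0,0,0,0,0,0],[0,0,0,0,0,0],[0,0,4,0,0,0],[0,0,4,0,0,0],[0,0,4,0,0,0],[0,0,4,0,0,0],[0,0,0,0,0,0]]' 40
python3 -m jog '[[0,0,0,0,0,0],[0,0,0,0,0,0],[0,0,0,0,0,0],[0,0,0,0,0,0],[0,0,0,0,0,0],[0,0,0,0,0,0]]' 0
python3 -m jog '[[0,0,-10,0,0,0],[0,0,-20,0,0,0],[0,0,-20,0,0,0],[0,0,0,0,0,0],[0,0,0,0,0,0]]'
```

```text
time: 7.4
tool_pos: [439.5, 298.5, 121.0]
tcp_rot: [3.141, -0.001, -2.656]
contact_force: [0.4, 0.6, 0.0]
grip_width: 37.0
finger_force: 0.0
time: 8.0
tool_pos: [440.1, 298.7, 121.9]
tcp_rot: [3.142, 0.001, -2.656]
contact_force: [0.3, 0.2, 1.8]
grip_width: 13.8
finger_force: 29.9
time: 8.5
tool_pos: [439.8, 298.6, 171.7]
tcp_rot: [3.142, 0.0, -2.656]
contact_force: [-0.5, 0.4, -1.6]
grip_width: 13.5
finger_force: 29.9
```

```bash
python3 -m jog '[[0,0,-8,0,0,0.1],[0,0,-9,0,0,0.1],[0,0,-9,0,0,0.1],[0,0,-9,0,0,0.1],[0,0,-9,0,0,0.1],[0,0,0,0,0,0.1],[-3,-15,0,0,0,0],[-6,-30,0,0,0,0],[-6,-35,0,0,0,0],[-8,-35,0,0,0,0],[-8,-35,0,0,0,0],[-8,-35,0,0,0,0]]'
python3 -m jog '[[-8,-35,0,0,0,0],[-8,-35,0,0,0,0],[-8,-35,0,0,0,0],[-5,-30,0,0,0,0],[-3,-25,0,0,0,0],[0,0,0,0,0,0],[0,0,0,0,0,0],[0,0,0,0,0,0],[0,0,0,0,0,0]]'
python3 - <<'E'
from h import *
np.set_printoptions(precision=3,suppress=True)
o=bot.get_obs(); print(o["tool_pos"],o["tcp_rot"],o["contact_force"],o["grip_width"],o["joint_positions"])
po=np.array([649.71,-12.83,-.1168]);rr=R.from_euler("z",po[2]).as_matrix()
yaw=o["tcp_rot"][2]-np.pi; pl=np.r_[o["tool_pos"][:2]-1.2*np.array([np.cos(yaw),np.sin(yaw)]),yaw]
ims=[]
for n in("wrist","side","top"):
    c=cam(n,o); im=bot.capture(n).copy()
    r=R.from_euler("z",pl[2]).as_matrix()
    for q in LAN: cv2.polylines(im,[cv2.convexHull(proj(c,q@r.T+[pl[0],pl[1],o["tool_pos"][2]-121.6]).astype(np.int32))],True,(0,255,0),1)
    for z,col in((164,(255,0,0)),(180,(255,255,0)),(196,(0,0,255))):
        u=proj(c,np.array([[-115,-131,z],[-115,11,z]])@rr.T+[po[0],po[1],0]); print(n,z,u.ravel()); cv2.line(im,*[tuple(int(v) for v in k) for k in u],col,1)
    ims.append(im)
save("pre_full",ims[0])
C=np.zeros((600,800,3),np.uint8); C[:300,:400]=cv2.resize(ims[0],(400,300)); C[300:,:400]=cv2.resize(ims[2][130:250,260:420],(400,300)); C[:600,400:]=cv2.resize(ims[1][140:320,270:390],(400,600))
save("pre",C)
E
```

```text
time: 9.7
tool_pos: [456.5, 108.2, 214.7]
tcp_rot: [-3.141, -0.002, 3.029]
contact_force: [1.2, 0.5, -1.0]
grip_width: 13.7
finger_force: 29.9
time: 10.6
tool_pos: [470.7, -51.4, 215.5]
tcp_rot: [3.141, -0.0, 3.029]
contact_force: [-1.2, 0.7, -2.9]
grip_width: 13.7
finger_force: 29.9
[470.697 -51.352 215.529] [ 3.141 -0.     3.029] [-1.161  0.683 -2.878] 13.726775670197524 [-0.271  0.232  1.625  0.     1.285 -1.729]
wrist 164 [222.944 327.654 416.662 328.195]
wrist 180 [217.093 339.634 422.373 340.198]
wrist 196 [210.498 353.137 428.809 353.724]
side 164 [353.361 183.196 328.135 226.491]
side 180 [353.625 177.366 328.165 220.635]
side 196 [353.893 171.426 328.195 214.66 ]
top 164 [384.234 211.61  320.879 209.705]
top 180 [385.139 209.801 320.858 207.869]
top 196 [386.072 207.937 320.836 205.979]
```

View pics/pre.png

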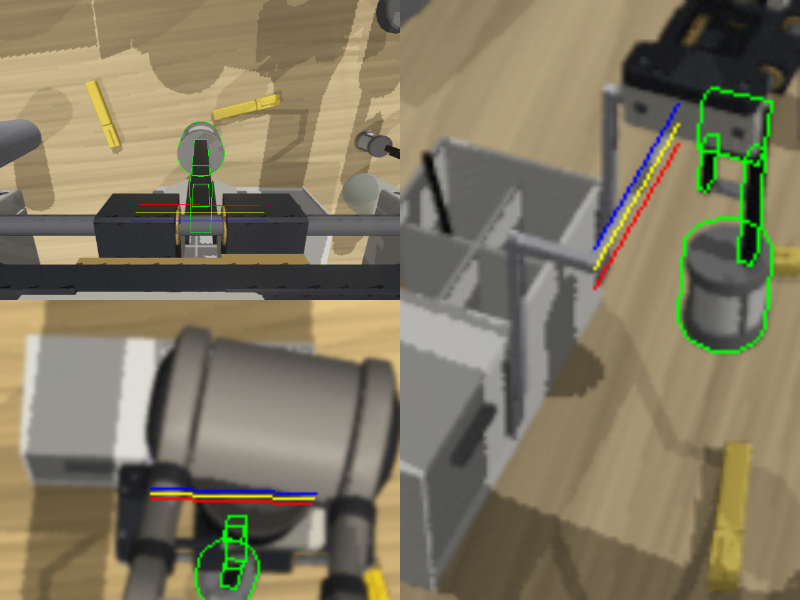

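```bash
python3 -m jog '[[-5,0,0,0,0,0],[-10,0,0,0,0,0],[-10,0,0,0,0,0],[-10,0,0,0,0,0],[-10,0,0,0,0,0],[-7,0,0,0,0,0],[-5,0,0,0,0,0],[-2,0,0,0,0,0],[0,0,0,0,0,0],[0,0,0,0,0,0]]'
python3 -m jog '[[-1,0,0,0,0,0],[-1,0,0,0,0,0],[0,0,0,0,0,0]]'
python3 -m jog '[[-1,0,0,0,0,0],[0,0,0,0,0,0]]'
```

```text
time: 11.75
tool_pos: [529.3, -58.9, 215.7]
tcp_rot: [3.142, -0.0, 3.027]
contact_force: [0.1, 0.6, -1.7]
grip_width: 13.3
finger_force: 29.9
time: 12.05
tool_pos: [531.6, -59.2, 215.8]
tcp_rot: [3.142, 0.0, 3.027]
contact_force: [-0.1, 0.1, -1.6]
grip_width: 13.8
finger_force: 29.9
time: 12.25
tool_pos: [532.6, -59.3, 215.7]
tcp_rot: [3.142, 0.0, 3.027]
contact_force: [-0.4, -0.2, -0.7]
grip_width: 13.6
finger_force: 29.9
```

Run:
```python
from h import *
np.set_printoptions(precision=3,suppress=True)
o=bot.get_obs()
po=np.array([649.71,-12.83,-.1168]);rr=R.from_euler("z",po[2]).as_matrix()
yaw=o["tcp_rot"][2]-np.pi; pl=np.r_[o["tool_pos"][:2]-1.2*np.array([np.cos(yaw),np.sin(yaw)]),yaw]
n="side"; c=cam(n,o); im=bot.capture(n).copy()
im=cv2.resize(im[130:270,270:410],(600,600),interpolation=2); save("in",im)
```

```text
(no output)
```

View pics/in.png

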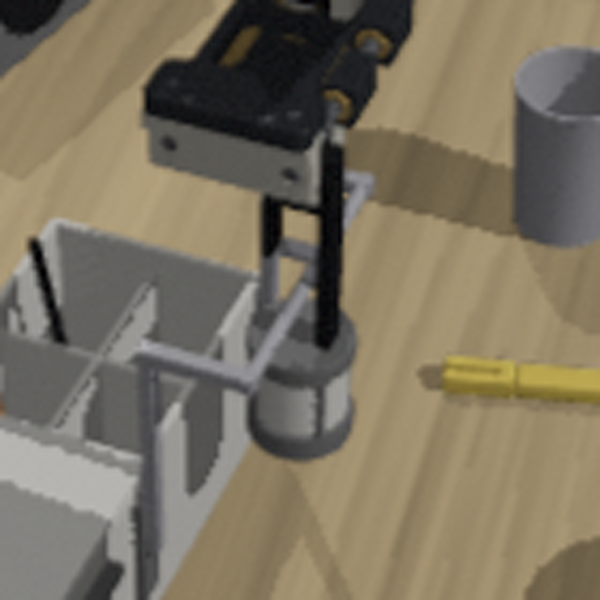

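The rail is in the gap at about (300,300) in the crop, under the gate at (295,250). I'll feel for the stem.

```bash
for i in 1; do python3 -m jog '[[-1,0,0,0,0,0],[0,0,0,0,0,0]]' | egrep 'pos|contact'; python3 -m jog '[[-1,0,0,0,0,0],[0,0,0,0,0,0]]'| egrep 'pos|contact'; python3 -m jog '[[-0.5,0,0,0,0,0],[0,0,0,0,0,0]]'| egrep 'pos|contact'; done
```

```text
tool_pos: [533.6, -59.5, 215.7]
contact_force: [-0.1, -0.0, -2.2]
tool_pos: [534.6, -59.6, 215.7]
contact_force: [1.1, 0.3, -1.5]
tool_pos: [535.1, -59.6, 215.7]
contact_force: [0.3, -0.3, -2.4]
```

```bash
python3 -m jog '[[-0.7,0,0,0,0,0],[0,0,0,0,0,0]]' | egrep 'pos|contact'; python3 -m jog '[[-0.7,0,0,0,0,0],[0,0,0,0,0,0]]'| egrep 'pos|contact'
```

```text
tool_pos: [535.6, -59.7, 215.7]
contact_force: [-0.9, 1.3, -0.6]
tool_pos: [535.9, -59.7, 215.6]
contact_force: [-2.8, -0.0, 0.2]
```

```bash
python3 -m jog '[[-0.7,0,0,0,0,0],[0,0,0,0,0,0]]'| egrep 'pos|contact'
```

```text
tool_pos: [536.3, -59.7, 215.5]
contact_force: [-4.9, 0.7, -0.3]
```

```bash
python3 -m jog '[[3,0,0,0,0,0],[3.3,0,0,0,0,0],[0,0,0,0,0,0],[0,0,0,0,0,0],[0,0,0,0,0,0]]'| egrep 'pos|rot|contact'; python3 -m jog '[[0,0,2,0,0,0],[0,0,2,0,0,0],[0,0,2,0,0,0],[0,0,0,0,0,0],[0,0,0,0,0,0]]'| egrep 'pos|contact'; python3 -m jog '[[0,0,2,0,0,0],[0,0,2,0,0,0],[0,0,0,0,0,0],[0,0,0,0,0,0]]'| egrep 'pos|contact'; python3 -m jog '[[0,0,2,0,0,0],[0,0,0,0,0,0],[0,0,0,0,0,0]]'| egrep 'pos|contact'
```

```text
tool_pos: [531.1, -59.2, 215.8]
tcp_rot: [3.142, 0.001, 3.027]
contact_force: [-0.8, 0.4, -0.7]
tool_pos: [530.8, -59.1, 209.6]
contact_force: [-0.3, -0.3, -0.9]
tool_pos: [530.8, -59.1, 205.6]
contact_force: [0.0, -0.4, -1.1]
tool_pos: [531.1, -59.2, 204.1]
contact_force: [-1.2, 0.2, 2.1]
```

```bash
for i in 1 2 3 4; do :; done; python3 -m jog '[[0,0,1,0,0,0],[0,0,0,0,0,0]]'| egrep 'pos|contact'; python3 -m jog '[[0,0,1,0,0,0],[0,0,0,0,0,0]]'| egrep 'pos|contact';python3 -m jog '[[0,0,1,0,0,0],[0,0,0,0,0,0]]'| egrep 'pos|contact'
```

```text
tool_pos: [531.2, -59.2, 203.1]
contact_force: [-0.5, -0.2, 3.9]
tool_pos: [531.2, -59.2, 201.9]
contact_force: [0.1, 0.4, 4.4]
tool_pos: [531.1, -59.2, 200.9]
contact_force: [0.6, 0.0, 4.9]
```

```bash
python3 -m jog '[[0,0,1,0,0,0],[0,0,1,0,0,0],[0,0,1,0,0,0],[0,0,1,0,0,0],[0,0,0,0,0,0]]'| egrep 'pos|contact'; python3 -m jog '[[0,0,1,0,0,0],[0,0,1,0,0,0],[0,0,1,0,0,0],[0,0,1,0,0,0],[0,0,0,0,0,0]]'| egrep 'pos|contact';python3 -m jog '[[0,0,1,0,0,0],[0,0,1,0,0,0],[0,0,1,0,0,0],[0,0,0,0,0,0]]'| egrep 'pos|contact'
```

```text
tool_pos: [531.0, -59.2, 197.1]
contact_force: [0.3, 0.2, 6.1]
tool_pos: [531.7, -59.3, 193.2]
contact_force: [2.0, -0.8, 5.3]
tool_pos: [531.9, -59.3, 190.1]
contact_force: [3.2, 0.9, 4.2]
```

```bash
python3 -m jog '[[0,0,1,0,0,0],[0,0,1,0,0,0],[0,0,1,0,0,0],[0,0,0,0,0,0]]'| egrep 'pos|contact'; python3 -m jog '[[0,0,1,0,0,0],[0,0,1,0,0,0],[0,0,1,0,0,0],[0,0,0,0,0,0]]'| egrep 'pos|contact';python3 -m jog '[[0,0,1,0,0,0],[0,0,1,0,0,0],[0,0,0,0,0,0]]'| egrep 'pos|contact'
```

```text
tool_pos: [531.5, -59.3, 186.8]
contact_force: [4.3, -1.2, 3.1]
tool_pos: [530.8, -59.1, 183.4]
contact_force: [3.7, -0.8, 2.7]
tool_pos: [530.7, -59.1, 181.4]
contact_force: [3.4, -0.6, 1.5]
```

```bash
python3 -m jog '[[0,0,1,0,0,0],[0,0,0,0,0,0]]'| egrep 'pos|contact'; python3 -m jog '[[0,0,1,0,0,0],[0,0,0,0,0,0]]'| egrep 'pos|contact';python3 -m jog '[[0,0,1,0,0,0],[0,0,0,0,0,0]]'| egrep 'pos|contact'
```

```text
tool_pos: [530.8, -59.1, 180.4]
contact_force: [5.2, -0.8, 0.2]
tool_pos: [530.7, -59.1, 179.3]
contact_force: [4.8, -0.2, -0.8]
tool_pos: [530.8, -59.1, 178.2]
contact_force: [5.4, 0.2, -1.7]
```

```bash
python3 -m jog '[[0,0,0.8,0,0,0],[0,0,0,0,0,0]]'| egrep 'pos|contact'; python3 -m jog '[[0,0,0.7,0,0,0],[0,0,0,0,0,0]]'| egrep 'pos|contact'
```

```text
tool_pos: [530.9, -59.1, 177.4]
contact_force: [5.7, -0.5, -2.9]
tool_pos: [529.1, -58.7, 176.3]
contact_force: [0.3, 0.9, -1.2]
```

```bash
python3 -m jog '[[0,0,0.8,0,0,0],[0,0,0.7,0,0,0],[0,0,0,0,0,0]]'| egrep 'pos|contact'; python3 -m jog '[[0,0,0.7,0,0,0],[0,0,0,0,0,0]]'| egrep 'pos|contact'
```

```text
tool_pos: [530.4, -59.0, 175.4]
contact_force: [-0.2, -0.2, -1.7]
tool_pos: [530.7, -59.1, 174.9]
contact_force: [-0.3, -1.1, -2.1]
```

```bash
python3 -m jog '[[0,0,0.6,0,0,0],[0,0,0,0,0,0]]'| egrep 'pos|contact'
```

```text
tool_pos: [530.8, -59.1, 174.3]
contact_force: [0.5, 0.1, -1.1]
```

```bash
python3 -m jog '[[0,0,0.7,0,0,0],[0,0,0,0,0,0]]'| egrep 'pos|contact'; python3 -m jog '[[0,0,0.6,0,0,0],[0,0,0,0,0,0]]'| egrep 'pos|contact'
```

```text
tool_pos: [530.9, -59.1, 173.7]
contact_force: [0.2, 0.1, -1.9]
tool_pos: [531.0, -59.1, 173.6]
contact_force: [-0.2, 0.2, 2.8]
```

```bash
python3 -m jog '[[0,0,0.5,0,0,0],[0,0,0,0,0,0]]'| egrep 'pos|contact'
```

```text
tool_pos: [531.0, -59.2, 173.5]
contact_force: [-2.7, -0.4, 5.9]
```

```bash
python3 -m jog '[[0,0,-0.8,0,0,0],[0,0,0,0,0,0],[0,0,0,0,0,0]]'| egrep 'pos|contact'; python3 -m jog '[[0,0,0,0,0,0],[0,0,0,0,0,0],[0,0,0,0,0,0],[0,0,0,0,0,0],[0,0,0,0,0,0],[0,0,0,0,0,0],[0,0,0,0,0,0],[0,0,0,0,0,0]]' 30
python3 - <<'E'
from h import *
o=bot.get_obs(); s=bot.capture("side"); w=bot.capture("wrist")
save("rel",np.hstack([cv2.resize(s[150:270,290:390],(400,480),interpolation=2),w[:,120:520]]))
E
```

```text
tool_pos: [530.9, -59.1, 173.5]
contact_force: [-0.4, -0.9, 3.6]
time: 21.7
tool_pos: [530.8, -59.1, 173.4]
tcp_rot: [3.142, 0.0, 3.027]
contact_force: [0.3, 0.2, -0.4]
grip_width: 27.5
finger_force: 0.0
```

View pics/rel.png

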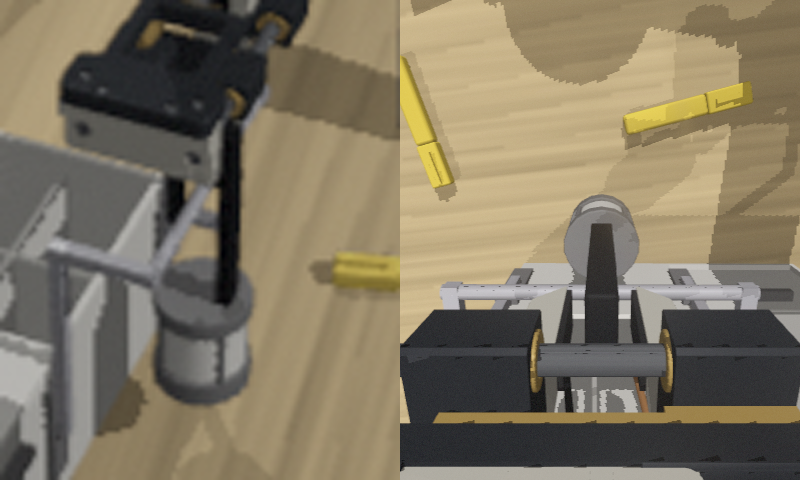

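Lantern hangs on the rail at (190,225), with the gate seen below it at (205,215). I'll withdraw upward.

```bash
python3 -m jog '[[0,0,-3,0,0,0],[0,0,-6,0,0,0],[0,0,-10,0,0,0],[0,0,-20,0,0,0],[0,0,-25,0,0,0],[0,0,-25,0,0,0],[0,0,-20,0,0,0],[0,0,-10,0,0,0],[0,0,0,0,0,0],[0,0,0,0,0,0]]' | egrep 'pos|contact'
python3 -m jog '[[0,0,0,0,0,0],[0,0,0,0,0,0],[0,0,0,0,0,0],[0,0,0,0,0,0],[0,0,0,0,0,0],[0,0,0,0,0,0],[0,0,0,0,0,0],[0,0,0,0,0,0],[0,0,0,0,0,0],[0,0,0,0,0,0],[0,0,0,0,0,0],[0,0,0,0,0,0]]' >/dev/null
python3 - <<'E'
from h import *
s=bot.capture("side"); w=bot.capture("wrist")
save("end",np.hstack([cv2.resize(s[150:270,290:390],(400,480),interpolation=2),w[:,120:520]]))
E
python3 -m jog '[[0,0,0,0,0,0],[0,0,0,0,0,0],[0,0,0,0,0,0],[0,0,0,0,0,0],[0,0,0,0,0,0],[0,0,0,0,0,0],[0,0,0,0,0,0]]' >/dev/null
python3 - <<'E'
from h import *
a=cv2.imread("pics/end.png")[:,:400].astype(int); s=cv2.resize(bot.capture("side")[150:270,290:390],(400,480),interpolation=2)[:,:,::-1]
print(np.abs(a-s).max())
E
```

```text
tool_pos: [530.5, -59.1, 291.8]
contact_force: [-0.3, -0.1, -0.1]
17
```

View pics/end.png

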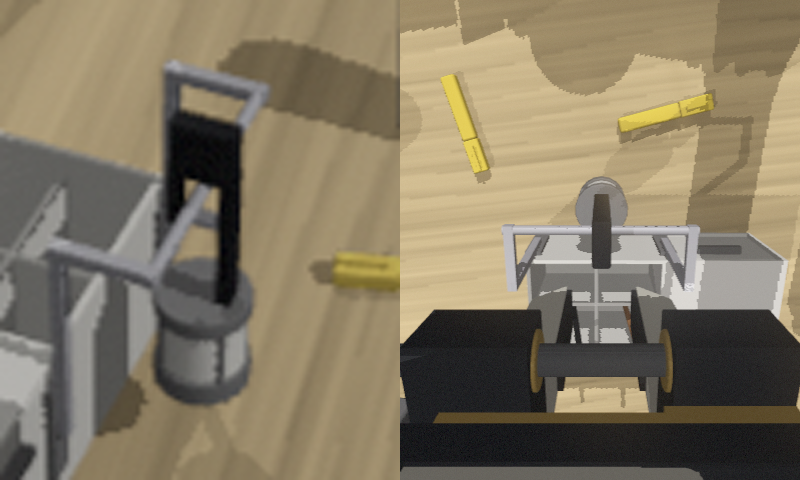

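The lantern hangs upright and still, with the rail in the throat at (205,190), the gate shut below it at (205,218), and the gripper clear.

```bash
python3 -c "
from plant import bot; print(bot.close_job())"
```

```text
the job is handed in; nothing more can be done
None
```

The middle-sized lantern hangs upright and still from the rail with the gate shut under it; the wrist force readings I took stayed at about 6 N, the arm is clear, and the job was handed in at about 25 s.

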